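# Seat the ruled glass disc of a colony counter

## Robot

A 6-joint arm with a two-finger parallel gripper is mounted at the origin on a cart in front of the work surface, level with it; the furniture and walls round the work are solid. World frame = base frame: x ahead of the robot, y to its left, z up, the work surface at z = 0. Lengths are in m, angles in rad, forces in N, time in s.
With the tool pointing down it reaches from about 0.25 to 0.775 m from the base axis. Payload 4 kg.
Tool frame: the origin (TCP) lies midway between the tips of the shut fingers; the grasp point (between the pads) lies 19 mm behind it; z points along the fingers, y is the line along which they close (so a half turn about z gives the same grasp; the last joint's range is limited). The gripper opens to 94 mm and grips with 3 to 60 N. Pads are 16 mm wide; open, the fingers measure 119 mm over their backs; the gripper's body (75 mm by 177 mm) begins 78 mm behind the grasp point.
Start: joints at [-1.414, 0.087, 1.371, -0, 1.684, -0.103], TCP at [0.141, -0.532, 0.206] pointing down, gripper open.
Joint ranges: [-3.1, 3.1], [-0.76, 2.03], [0.27, 2.55], [-1.08, 4.22], [0.17, 2.65], [-2.57, 2.57]. Speed limits (rad/s): [2.79, 2.79, 3.14, 3.14, 3.14, 3.14].

## Interface

Orientations are given as a 3x3 rotation matrix whose columns are the frame's x, y, z axes.
In Python, from station import robot, vision, job gives the robot as it stands.
- The arm moves only by the shell command python3 -m jog 'ROWS' [FORCE]. ROWS is JSON, a list of rows, each a list of 7 numbers: the shift along the tool's x, y, z in units of 50 mm (1.0 is 50 mm), then the turn, a rotation vector about the tool's x, y, z in units of 6 degrees (1.0 is 6 degrees), then the closure in counts, from 0 (fully open) to 255 (shut). In form: [[tx, ty, tz, rx, ry, rz, claw], ...]. A call has 1 to 5 rows; each row is the pose to reach, as a shift and turn from the pose commanded when the call began, along the tool's axes at that moment; what a row does not reach only later rows make up. A row lasts 1/10 s, in which the tool goes at most 50 mm and 8.59 degrees, less where a joint would pass 70% of its speed; a pose out of reach is approached as far as the arm can. A call with a gripper value outside its range is refused whole. The fingers move at their own pace and stop on an object; FORCE is the grip in N (left out, the last holds). Time passes only in rows, so rows that repeat a pose let the fingers close. It gives the time, the measured TCP pose, the force, the opening and the grip force at its end, in the units of the state.
- robot.get_obs(): the state, without advancing time (a new reading comes with each control period).
- vision.snapshot(name): name is "scene" or "top"; returns the picture (384x512x3 uint8, red, green, blue); there is no depth.
- vision.camera_params(name): a dict with "fx", "fy", "cx", "cy" (pixels), "T" (4x4, takes a point from camera to world coordinates). Camera axes: x right, y down, z forward; pixel columns grow to the right and rows downward; lengths in m; the calibration is good to about 2 mm. A picture is of the moment at which its call begins. camera_params takes no time and is no camera call.
- job.sign_off(): hands the job in; it is judged then, once.
The state is a dict: "clock": time; "joints": joint angles; "dq": joint speeds; "joint_torque": joint torques, N m; "eef_pos": TCP position; "tool_rot": TCP orientation; "contact_force": force on the tool from outside, world axes, zero at the start; "moment": the same for the moment, N m; "finger_gap": finger opening in m; "finger_force": force on a finger pad.
Only numpy, scipy, OpenCV 4.12 (cv2) and the standard library are available. Lean on these libraries where they do the work, as an engineer would, in place of code of your own. Each camera call takes 0.05 s, during which the arm holds its last target. There are 200 camera calls.

## Task

Get the colony counter ready: gently push the ruled glass disc by its edge with the fingertips across the deck until it drops fully home in the round counting well, without picking it up. Then push the post of the small swing clip beside the well so that the clip turns over the disc's edge and holds it down. Last, because the counter counts every touch, press the round zero key all the way down and let it come up, leaving the two oblong keys and everything standing around alone.

Things in the scene. Friction and masses are not known exactly. Their poses are not given: they have to be found in the camera images.
- counter: Colony counter fixed on the bench, turned up to 0.22 rad: white case 270 x 280 mm, flat grey deck 60 mm above the bench, at the back a console 104 mm high with a sloping dark display. Origin: centre of the underside. x points from the user to the console, y left, z up. Free deck reaches 130 mm toward the user, 135 mm left and right, and 60 mm back to the console.
- well (a point): Centre of the floor of the round counting well: 84 mm wide, 6 mm deep, upright wall, flat white floor, mouth flush with the deck (this point is 6 mm below the deck). Axes as the counter's.
- disc: Loose ruled glass disc in a bare metal bezel, 80 mm across, 8 mm thick, about 0.1 kg. Origin: centre of its underside. Starts flat on the deck on the user's side of the well. Pushed by its edge it slides, tips into the well (near edge rises some 6 mm), and falls flat once its near edge has passed the near rim. Seated, it has 2 mm play all round and stands 2 mm proud of the deck.
- clip (a joint): Swing clip's angle, 0 to 1.75 rad. 0 = parked, pointing to the user and a little right; grows clockwise from above; at 1.57 it points at the well's centre, 10 mm over the seated disc; beyond 1.2 it holds the disc. Starts at 0 to 0.3, stays where left, yields to 1.5 N at the post. Arm 12 mm wide, underside 4.3 mm above the deck, tip 27 mm from the pivot. Pivot screw head 10 mm above the deck.
- clip_post (a point): Upright post on the clip's arm, to push it by: 8 mm thick, 10 mm black cap, from 7 to 25.5 mm above the deck. This point: on its axis, 16.5 mm above the deck, 19 mm from the pivot. The pivot lies, in the counter's frame, 24 mm toward the console (+x) and 52 mm to the right (-y) of the well's centre.
- zero_key (a joint): Travel of the round zero key, m: 0 = up, 0.004 = fully down (counts as pressed beyond 0.003). Spring-loaded, 1.4 N to start, about 4.2 N fully down, comes up by itself.
- zero_key_top (a point): Centre of the top of the round zero key (25 mm across, 9 mm above the deck when up), the key nearest the user on the black strip at the right of the deck.
- oblong_key1 (a joint): Travel of the nearer oblong key, m; 0 = up. Not to be pressed.
- oblong_key1_top (a point): Centre of the top of the nearer oblong key, 14 x 26 mm, 5 mm above the deck, 42 mm behind the zero key.
- oblong_key2 (a joint): Travel of the farther oblong key, m; 0 = up. Not to be pressed.
- oblong_key2_top (a point): Centre of the top of the farther oblong key, like the other, 34 mm behind it.
- tape_green: Bystander: roll of tape, 62 mm across, 19 mm high, lying on the deck behind and to the left of the well. Origin: under its centre.
- marker_yellow: Bystander: felt marker, 136 mm long, lying along the top of the console (104 mm above the bench). Origin: under its middle.
- black_jar: Bystander: black jar, 68 mm across, 86 mm high, on the bench to the right. Origin: centre of its foot.
- ph_tester: Bystander: white pocket tester, 164 x 105 x 21 mm as it lies aslant, on the bench to the right. Origin: under its middle.
- trim_driver: Bystander: small screwdriver, 116 mm long, 9 mm high, on the bench to the right. Origin: under its middle.
- specimen_cup1: Bystander: clear specimen cup with screw lid, 64 mm across, 71 mm high, on the bench to the left. Origin: centre of its foot.
- specimen_cup2: Bystander: the other specimen cup, same size, on the bench to the left. Origin: centre of its foot.
Not all that is in view belongs to the job. There is more than one size of the disc; the job needs the middle-sized.

How it is judged:
By the outcome, as a careful person would: the job done as asked, in the order asked, and still so for the second after the job is handed in, with the robot touching nothing.
It also fails if it takes over 56 s, if anything falls off the work surface, if the arm or the gripper's body presses on something with over 40 N, if the wrist force passes 120 N, or if a joint passes its speed limit or range.

## Working session

There is one attempt and no reset: what is moved stays moved. The work goes in short steps, Python scripts to look and compute and a shell command to move; the robot and the scene stay as the last step left them, time stands still between calls to the robot, and variables do not carry over. Pictures are saved under pics/ and viewed, at most 10 in all, crops included, and the job is handed in when it is done.

```bash
mkdir -p pics; ls; python3 - <<'E'
from station import robot, vision, job
import cv2,numpy as np
for n in("scene","top"):
    im=vision.snapshot(n); cv2.imwrite(f"pics/{n}0.png",cv2.resize(im[:,:,::-1],(800,600),interpolation=cv2.INTER_CUBIC)); cv2.imwrite(f"{n}0_raw.png",im[:,:,::-1])
    p=vision.camera_params(n);print(n,p["fx"],p["fy"],p["cx"],p["cy"]);print(np.round(p["T"],3))
o=robot.get_obs();print({k:np.round(v,3) for k,v in o.items()})
E
```

```text
pics
scene 391.9482447352069 391.9482447352069 251.1124800013243 195.5790171825478
[[ 0.629 -0.371  0.683 -0.493]
 [-0.777 -0.301  0.552 -0.84 ]
 [ 0.001 -0.879 -0.478  0.799]
 [ 0.     0.     0.     1.   ]]
top 427.83404863188474 427.83404863188474 253.62315821021903 189.22394669502745
[[ 0.079 -0.973  0.216  0.232]
 [-0.997 -0.076  0.024 -0.026]
 [-0.007 -0.217 -0.976  1.284]
 [ 0.     0.     0.     1.   ]]
{'clock': np.float64(0.1), 'joints': array([-1.414,  0.088,  1.372, -0.   ,  1.684, -0.103]), 'dq': array([-0.002, -0.001, -0.004,  0.   ,  0.001,  0.001]), 'joint_torque': array([ 3.0000e-03, -3.4125e+01, -3.0330e+01,  7.2000e-02,  3.0000e-02,
       -0.0000e+00]), 'eef_pos': array([ 0.141, -0.531,  0.204]), 'tool_rot': array([[ 0.966,  0.257, -0.   ],
       [ 0.257, -0.966,  0.002],
       [ 0.   , -0.002, -1.   ]]), 'contact_force': array([ 0.241, -0.013, -0.765]), 'moment': array([0.045, 0.038, 0.051]), 'finger_force': np.float64(0.0), 'finger_gap': np.float64(0.094)}
```

View pics/scene0.png

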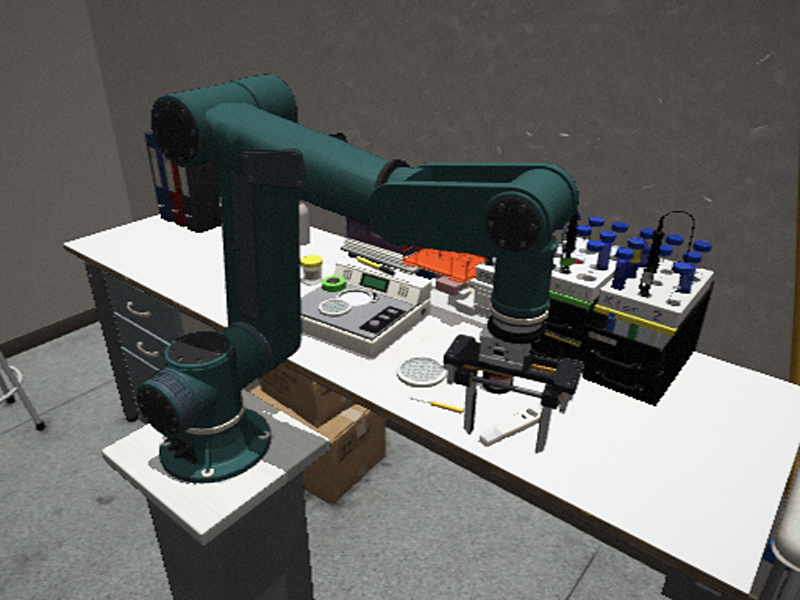

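View pics/top0.png

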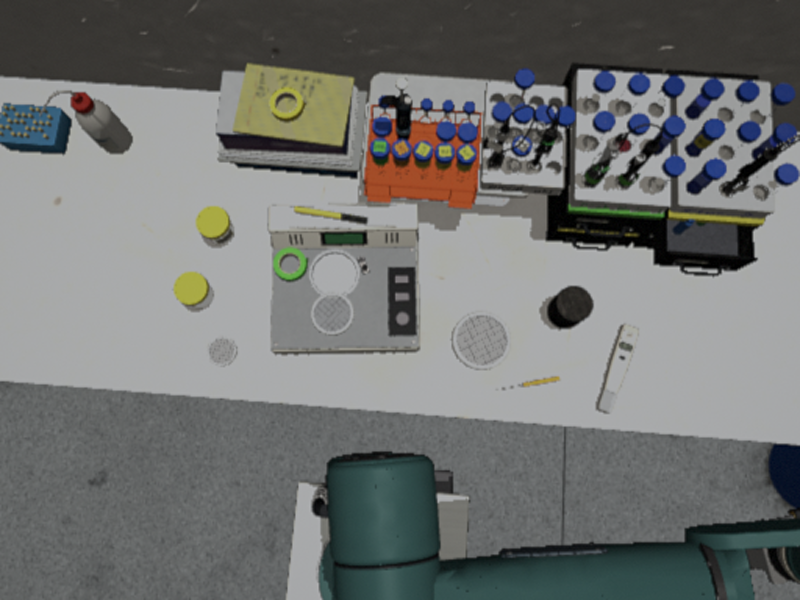

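The top view shows the middle disc on the deck at about (332,313), the well at (334,273), the clip near (363,265) and the zero key at (402,318). The scene view shows the arm away to the right, with the larger and smaller discs on the bench. Next I'll crop the counter.

```bash
python3 - <<'E'
import cv2
im=cv2.imread("top0_raw.png")[125:230,168:278]
cv2.imwrite("pics/crop0.png",cv2.resize(im,None,fx=5.7,fy=5.7,interpolation=cv2.INTER_CUBIC)[:600,:627])
E
```

```text
(no output)
```

View pics/crop0.png

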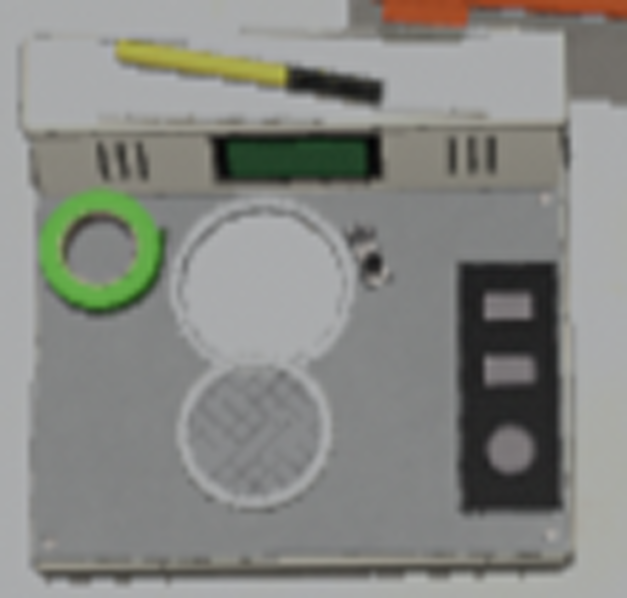

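The crop shows the well centre at about (262,285) and the disc at (254,430). The clip's black cap is at (373,263), the zero key at (510,449), and the oblong keys at (510,370) and (507,305).

```bash
cat > h.py <<'E'
import cv2,numpy as np
from station import robot,vision,job
def ray(uv,z,n="top"):
    p=vision.camera_params(n);T=p["T"]
    d=T[:3,:3]@[(uv[0]-p["cx"])/p["fx"],(uv[1]-p["cy"])/p["fy"],1]
    return T[:3,3]+d*(z-T[2,3])/d[2]
def cent(mask,uv,r):
    m=np.zeros(mask.shape,np.uint8);cv2.circle(m,(int(uv[0]),int(uv[1])),r,1,-1)
    M=cv2.moments((mask&m).astype(np.uint8),True);return M["m10"]/M["m00"],M["m01"]/M["m00"],M["m00"]
E
cat > meas.py <<'E'
from h import *
S=8
im=cv2.imread("top0_raw.png");o=np.array([168,125])
big=cv2.resize(im[125:230,168:278],None,fx=S,fy=S,interpolation=cv2.INTER_CUBIC)
g=cv2.cvtColor(big,cv2.COLOR_BGR2GRAY)
def raw(c): return (np.array(c)+.5)/S-.5+o
k=S/5.7
def comp(mask,c):
    n,l,st,ce=cv2.connectedComponentsWithStats(mask.astype(np.uint8)); i=l[int(c[1]*k),int(c[0]*k)]
    return ce[i],st[i],(l==i).astype(np.uint8)
for nm,c,z in(("zero",(510,449),.069),("ob1",(510,370),.065),("ob2",(507,305),.065)):
    ce,st,_=comp(g>75,c); print(nm,st,np.round(ray(raw(ce),z),4))
# ellipse fits of bright rings by threshold
for nm,c,z,R in(("well",(262,285),.060,78),("disc",(254,430),.068,68)):
    print(nm,"gray profile",g[int(c[1]*k),int(c[0]*k):int((c[0]+100)*k):4])
    for th in (150,160,170):
        pts=[]
        for a in np.arange(0,2*np.pi,.03):
            rr=np.arange((R-25)*k,(R+30)*k); x=c[0]*k+rr*np.cos(a);y=c[1]*k+rr*np.sin(a)
            v=g[y.astype(int),x.astype(int)]; 
            b=np.where(v>th)[0]
            if len(b) : 
                p=ray(raw((x[b[-1]],y[b[-1]])),z); pts.append(p[:2])
        P=np.array(pts);w=np.ones(len(P),bool)
        for _ in range(6):
            A=np.c_[2*P[w],np.ones(w.sum())];s=np.linalg.lstsq(A,(P[w]**2).sum(1),rcond=None)[0]
            r=np.sqrt(s[2]+s[0]**2+s[1]**2);e=abs(np.hypot(*(P-s[:2]).T)-r);w=e<max(1.5*np.median(e),.001)
        print(nm,th,np.round(s[:2],4),"r",round(r,4),w.sum(),len(P))
m=np.zeros_like(g);cv2.circle(m,(int(373*k),int(263*k)),int(18*k),1,-1)
for th in(40,60): 
    M=cv2.moments(((g<th)&(m>0)).astype(np.uint8),True);print("cap",M["m00"],np.round(ray(raw((M["m10"]/M["m00"],M["m01"]/M["m00"])),.0855),4))
ce,st,l=comp((g<60),(470,400));
cnt=cv2.findContours(l,cv2.RETR_EXTERNAL,cv2.CHAIN_APPROX_NONE)[0][0][:,0]
W=np.array([ray(raw(q),.061)[:2] for q in cnt]).astype(np.float32);print("strip",cv2.minAreaRect(W*1000))
E
python3 meas.py
```

```text
zero [ 684  597   66   67 3447] [ 0.4601 -0.0093  0.069 ]
ob1 [ 679  498   73   43 2755] [ 0.5022 -0.0049  0.065 ]
ob2 [ 679  411   68   38 2430] [ 0.5355 -0.0018  0.065 ]
well gray profile [172 171 171 171 171 171 171 172 172 172 171 171 171 172 172 172 171 171
 171 171 171 171 171 171 171 172 173 171 159 149 156 166 159 144 131 122]
well 150 [0.5378 0.1257] r 0.0478 165 210
well 160 [0.5377 0.1256] r 0.0467 132 210
well 170 [0.5365 0.1253] r 0.0376 140 210
disc gray profile [119 121 126 131 135 137 136 134 132 129 129 131 134 135 136 136 136 137
 136 132 129 128 133 143 156 167 167 152 134 131 132 133 134 133 133]
disc 150 [0.4669 0.1221] r 0.0446 118 210
disc 160 [0.4675 0.1217] r 0.0439 114 203
disc 170 [0.4705 0.1232] r 0.0411 34 44
cap 181.0 [0.5475 0.0676 0.0855]
cap 386.0 [0.5474 0.0679 0.0855]
strip ((494.95989990234375, -5.704334259033203), (128.71697998046875, 49.79692459106445), 5.107148170471191)
```

```bash
cat >> meas.py <<'E'
print('--')
c=(254,430);pts=[]
for a in np.arange(-.6,np.pi+.6,.03):
    rr=np.arange(55*k,90*k); x=c[0]*k+rr*np.cos(a);y=c[1]*k+rr*np.sin(a)
    v=g[y.astype(int),x.astype(int)].astype(float);w=np.clip(v-145,0,None)
    if w.sum()>0: q=(rr*w).sum()/w.sum();pts.append(ray(raw((c[0]*k+q*np.cos(a),c[1]*k+q*np.sin(a))),.068)[:2])
P=np.array(pts);A=np.c_[2*P,np.ones(len(P))];s=np.linalg.lstsq(A,(P**2).sum(1),rcond=None)[0]
d=s[:2];print("disc",d.round(4),np.sqrt(s[2]+s@np.r_[s[:2],0]))
w=np.array([.5377,.1256]);v=w-d;yaw=np.arctan2(v[1],v[0]);print(v,yaw)
o=robot.get_obs();R=np.array(o["tool_rot"]);tgt=np.r_[d-v/np.linalg.norm(v)*.055,.12]
print("shift",R.T@(tgt-o["eef_pos"])/.05,"turn units",(np.arctan2(R[1,0],R[0,0])-yaw)/np.radians(6))
E
python3 meas.py | sed -n '/--/,$p'
```

```text
Traceback (most recent call last):
  File "meas.py", line 23, in <module>
    p=ray(raw((x[b[-1]],y[b[-1]])),z); pts.append(p[:2])
  File "h.py", line 4, in ray
    p=vision.camera_params(n);T=p["T"]
ValueError: time passes only in moves, steps and waits
```

```bash
python3 - <<'E'
s=open('h.py').read()
s=s.replace('def ray','import functools\n@functools.lru_cache\ndef cam(n): return vision.camera_params(n)\ndef ray').replace('p=vision.camera_params(n);','p=cam(n);')
open('h.py','w').write(s)
E
python3 meas.py | sed -n '/--/,$p'
```

```text
--
disc [0.4602 0.1212] 0.03670907370795339
[0.07746356 0.00443321] 0.05716724537220545
shift [  8.43965253 -11.18563961   1.71235475] turn units 1.9350187438468922
```

```bash
python3 -m jog '[[0.3,-0.4,0,0,0,0,136],[0.9,-1.2,0,0,0,0,136],[1.5,-2.0,0,0,0,0,136],[2.1,-2.8,0,0,0,0,136],[2.7,-3.6,0,0,0,0,136]]' && python3 -m jog '[[0.6,-0.8,0,0,0,0,136],[1.2,-1.6,0,0,0,0,136],[1.8,-2.4,0,0,0,0,136],[2.4,-3.2,0,0,0,0,136],[3.0,-4.0,0,0,0,0,136]]' && python3 -m jog '[[0.6,-0.8,0,0,0,0,136],[1.2,-1.6,0,0,0,0,136],[1.8,-2.4,0,0,0,1,136],[2.3,-3.1,0,0,0,1.93,136],[2.64,-3.57,0,0,0,1.93,136]]'
cat > rel.py <<'E'
# usage: rel.py x y z yaw -> shift & turn units from the current pose
from h import *; import sys
x,y,z,yaw=map(float,sys.argv[1:]);o=robot.get_obs();R=np.array(o["tool_rot"])
print("pos",np.round(o["eef_pos"],4),"gap",round(float(o["finger_gap"]),4),"F",np.round(o["contact_force"],1),"t",o["clock"],"tiltz",R[:,2].round(4))
print("shift",np.round(R.T@(np.array([x,y,z])-o["eef_pos"])/.05,3),"turn",round((np.arctan2(R[1,0],R[0,0])-yaw)/np.radians(6),3))
E
python3 rel.py .4003 .1178 .063 .0572
```

```text
clock: 0.6
eef_pos: [0.2257, -0.3209, 0.2048]
tool_rot: [[0.967, 0.256, -0.0], [0.256, -0.967, 0.001], [0.0, -0.001, -1.0]]
contact_force: [0.5, 0.4, 0.9]
finger_gap: 0.057
finger_force: 0.0
clock: 1.1
eef_pos: [0.3191, -0.0892, 0.2053]
tool_rot: [[0.967, 0.256, 0.001], [0.256, -0.967, -0.0], [0.001, 0.001, -1.0]]
contact_force: [1.8, 0.6, -0.3]
finger_gap: 0.044
finger_force: 0.0
clock: 1.6
eef_pos: [0.4008, 0.1183, 0.2048]
tool_rot: [[0.998, 0.059, -0.001], [0.059, -0.998, 0.0], [-0.001, -0.0, -1.0]]
contact_force: [0.2, -0.1, -0.7]
finger_gap: 0.0441
finger_force: 0.0
pos [0.4008 0.1183 0.2048] gap 0.0441 F [ 0.2 -0.1 -0.7] t 1.6 tiltz [-9.e-04  4.e-04 -1.e+00]
shift [-0.008  0.01   2.837] turn 0.019
```

```bash
python3 -m jog '[[0,0,0.7,0,0,0,136],[0,0,1.5,0,0,0,136],[0,0,2.2,0,0,0,136],[0,0,2.4,0,0,0,136],[0,0,2.4,0,0,0,136]]' | grep eef
python3 - <<'E'
from h import *
a=vision.snapshot("top")[130:230,168:278,::-1];b=vision.snapshot("scene")[160:240,170:290,::-1]
cv2.imwrite("a.png",a);cv2.imwrite("pics/near1.png",np.hstack([cv2.resize(a,(400,364),interpolation=2),cv2.resize(b,(400,364),interpolation=2)]))
E
```

```text
eef_pos: [0.3993, 0.1151, 0.0838]
```

View pics/near1.png

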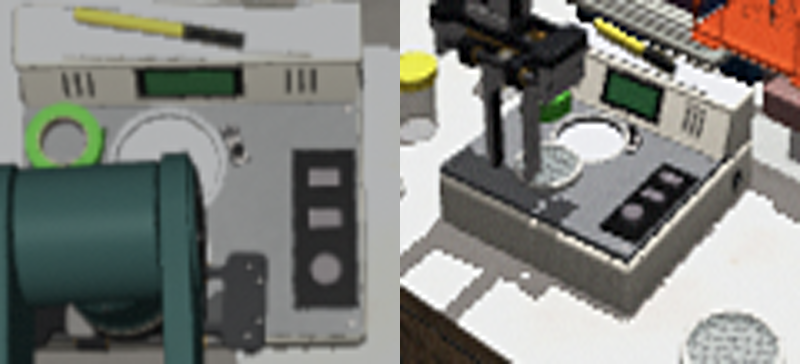

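The scene crop shows both fingers standing on the user's side of the disc, with one overlapping its near edge in this view only because it is still above the deck. The arm hides the disc in the top view.

```bash
python3 rel.py .3985 .1178 .063 .0572
```

```text
pos [0.4019 0.1154 0.087 ] gap 0.0438 F [-0.1 -0.4 -0.4] t 2.2 tiltz [ 2.5e-03  3.0e-04 -1.0e+00]
shift [-0.066 -0.052  0.481] turn 0.002
```

```bash
python3 -m jog '[[-0.08,-0.05,0.1,0,0,0,136],[-0.08,-0.05,0.3,0,0,0,136],[-0.08,-0.05,0.42,0,0,0,136],[-0.08,-0.05,0.44,0,0,0,136],[-0.08,-0.05,0.44,0,0,0,136]]' | grep -v rot; python3 -m jog '[[0,0,0,0,0,0,136]]' >/dev/null;  python3 rel.py .3985 .1178 .063 .0572
```

```text
clock: 2.7
eef_pos: [0.3964, 0.1175, 0.0631]
contact_force: [-0.8, 0.5, -0.0]
finger_gap: 0.044
finger_force: 0.0
pos [0.3969 0.1176 0.0636] gap 0.0439 F [ 0.6  1.1 -0.4] t 2.8 tiltz [ 3.e-04 -1.e-04 -1.e+00]
shift [ 0.033 -0.003  0.012] turn 0.004
```

```bash
python3 -m jog '[[0.08,0,0,0,0,0,136],[0.16,0,0,0,0,0,136],[0.24,0,0,0,0,0,136],[0.32,0,0,0,0,0,136],[0.4,0,0,0,0,0,136]]' | grep -E 'eef|force'; for i in 1; do python3 -m jog '[[0.08,0,0,0,0,0,136],[0.16,0,0,0,0,0,136],[0.24,0,0,0,0,0,136],[0.32,0,0,0,0,0,136],[0.4,0,0,0,0,0,136]]' | grep -E 'eef|force'; done; python3 -m jog '[[0.08,0,0,0,0,0,136],[0.16,0,0,0,0,0,136],[0.24,0,0,0,0,0,136],[0.32,0,0,0,0,0,136],[0.4,0,0,0,0,0,136]]' | grep -E 'eef|force'
python3 - <<'E'
from h import *
a=vision.snapshot("top")[130:230,168:278,::-1];b=vision.snapshot("scene")[160:230,180:270,::-1]
cv2.imwrite("pics/near2.png",np.hstack([cv2.resize(a,(300,273),interpolation=2),cv2.resize(b,(351,273),interpolation=2)]))
E
python3 rel.py .4964 .1232 .063 .0572
```

```text
eef_pos: [0.417, 0.1187, 0.0634]
contact_force: [-0.5, 0.1, 0.1]
finger_force: 0.3
eef_pos: [0.4369, 0.1199, 0.0634]
contact_force: [-0.3, 0.4, -0.6]
finger_force: 0.3
eef_pos: [0.4569, 0.121, 0.0634]
contact_force: [-1.1, 0.4, 0.3]
finger_force: 0.3
pos [0.4573 0.121  0.0635] gap 0.0436 F [ 0.4  0.2 -0.5] t 4.4 tiltz [ 6.e-04 -0.e+00 -1.e+00]
shift [0.784 0.002 0.011] turn 0.004
```

View pics/near2.png

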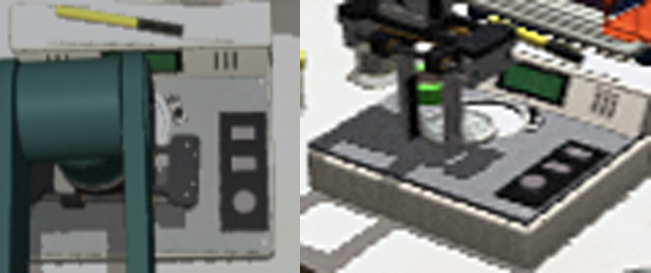

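The disc is moving ahead of the two fingers and partly overhangs the well. I'll keep pushing, more slowly near the end.

```bash
python3 -m jog '[[0.08,0,0,0,0,0,136],[0.16,0,0,0,0,0,136],[0.24,0,0,0,0,0,136],[0.32,0,0,0,0,0,136],[0.4,0,0,0,0,0,136]]' | grep -E 'eef|force';python3 -m jog '[[0.06,0,0,0,0,0,136],[0.12,0,0,0,0,0,136],[0.18,0,0,0,0,0,136],[0.24,0,0,0,0,0,136],[0.3,0,0,0,0,0,136]]' | grep -E 'eef|force'
python3 - <<'E'
from h import *
b=vision.snapshot("scene")[160:230,180:270,::-1]
cv2.imwrite("pics/near3.png",cv2.resize(b,(630,490),interpolation=2))
E
python3 rel.py .4964 .1232 .063 .0572
```

```text
eef_pos: [0.4769, 0.1222, 0.0635]
contact_force: [-0.9, 0.6, 0.4]
finger_force: 0.4
eef_pos: [0.4919, 0.1231, 0.0634]
contact_force: [-0.3, -0.5, -0.5]
finger_force: 0.2
pos [0.4924 0.1231 0.0635] gap 0.0437 F [ 0.6 -0.4  0.5] t 5.45 tiltz [ 0.0011 -0.     -1.    ]
shift [0.08  0.002 0.009] turn 0.004
```

View pics/near3.png

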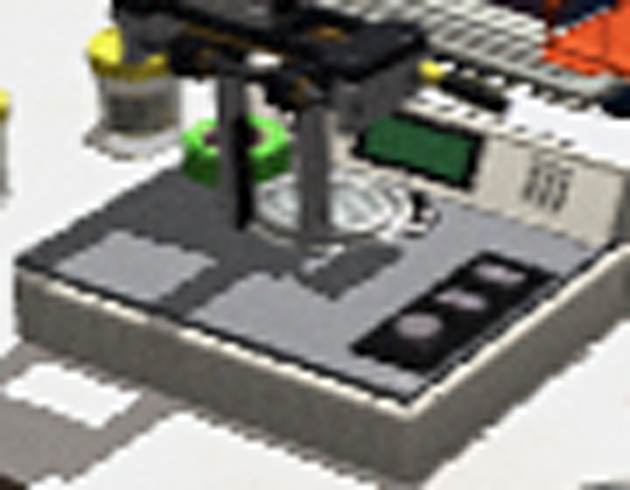

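The disc now covers the well, but I can't tell yet whether it is seated. I'll creep forward and watch the force.

```bash
for i in 1; do python3 -m jog '[[0.02,0,0,0,0,0,136],[0.04,0,0,0,0,0,136],[0.06,0,0,0,0,0,136],[0.08,0,0,0,0,0,136],[0.08,0,0,0,0,0,136]]' | grep -E 'eef|force'; done;  python3 -m jog '[[0.02,0,0,0,0,0,136],[0.03,0,0,0,0,0,136],[0.04,0,0,0,0,0,136],[0.05,0,0,0,0,0,136],[0.05,0,0,0,0,0,136]]' | grep -E 'eef|force'
```

```text
eef_pos: [0.4957, 0.1233, 0.0635]
contact_force: [0.3, 0.3, 0.1]
finger_force: 0.0
eef_pos: [0.498, 0.1234, 0.0634]
contact_force: [1.2, 0.1, -0.2]
finger_force: 0.0
```

Finger force has gone to zero, so the disc seems to have dropped below the tips. I'll back off, rise, move right, shut the fingers and look.

```bash
python3 -m jog '[[-0.1,0,-0.4,0,0,0,136],[-0.2,0,-1.2,0,0,0,136],[-0.2,0,-2,0,0,0,136],[-0.2,0.8,-2.2,0,0,0,255],[-0.2,1.7,-2.2,0,0,0,255]]' | grep -E 'eef|force'; python3 -m jog '[[0,0.8,0,0,0,0,255],[0,1.6,0,0,0,0,255],[0,2,0,0,0,0,255],[0,2,0,0,0,0,255],[0,2,0,0,0,0,255]]' | grep -E 'eef|gap'
python3 - <<'E'
from h import *
im=vision.snapshot("top")[:,:,::-1];cv2.imwrite("top1_raw.png",im);a=im[130:230,168:278];b=vision.snapshot("scene")[160:230,180:270,::-1]
cv2.imwrite("pics/near4.png",np.hstack([cv2.resize(a,(440,400),interpolation=2),cv2.resize(b,(360,400),interpolation=2)]))
E
```

```text
eef_pos: [0.4947, 0.0382, 0.1771]
contact_force: [0.1, -0.8, -0.1]
finger_force: 0.0
eef_pos: [0.4986, -0.0617, 0.1734]
finger_gap: 0.0004
```

View pics/near4.png

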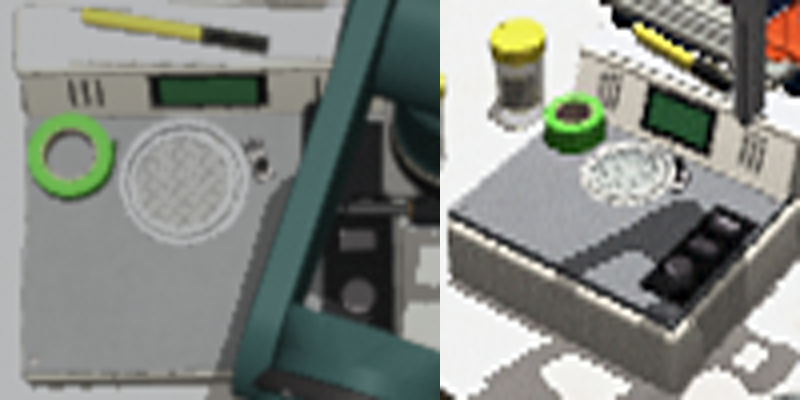

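The disc is concentric in the well at about (184,180) in the crop and flat. The clip is still parked, with its cap at (263,165). Now I'll go beside the post.

```bash
python3 rel.py .5562 .0440 .0735 .092
```

```text
pos [ 0.4986 -0.0608  0.1734] gap 0.0006 F [-0.1  1.   0.1] t 7.55 tiltz [-1.e-04  5.e-04 -1.e+00]
shift [ 1.273 -2.024  2.   ] turn -0.316
```

```bash
python3 -m jog '[[0.4,-0.6,0,0,0,0,255],[0.8,-1.2,0,0,0,-0.1,255],[1.2,-1.9,0.2,0,0,-0.32,255],[1.27,-2.02,0.8,0,0,-0.32,255],[1.27,-2.02,1.3,0,0,-0.32,255]]' | grep -E 'eef|force'; python3 -m jog '[[0,0,0,0,0,0,255],[0,0,0,0,0,0,255]]' | grep eef; python3 rel.py .5562 .0440 .0735 .092
```

```text
eef_pos: [0.5567, 0.0461, 0.1077]
contact_force: [0.5, 0.1, 0.1]
finger_force: 0.0
eef_pos: [0.5559, 0.0437, 0.1085]
pos [0.5559 0.0437 0.1085] gap 0.0005 F [0.4 0.6 1.3] t 8.25 tiltz [-8.e-04  0.e+00 -1.e+00]
shift [ 0.007 -0.006  0.701] turn 0.007
```

```bash
python3 -m jog '[[0,0,0.2,0,0,0,255],[0,0,0.4,0,0,0,255],[0,0,0.6,0,0,0,255],[0,0,0.7,0,0,0,255],[0,0,0.7,0,0,0,255]]' | grep -E 'eef|force'; python3 -m jog '[[0,-0.06,0,0,0,0,255],[0,-0.12,0,0,0,0,255],[0,-0.18,0,0,0,0,255],[0,-0.24,0,0,0,0,255],[0,-0.3,0,0,0,0,255]]' | grep -E 'eef|force';python3 -m jog '[[0,-0.06,0,0,0,0,255],[0,-0.12,0,0,0,0,255],[0,-0.18,0,0,0,0,255],[0,-0.24,0,0,0,0,255],[0,-0.28,0,0,0,0,255]]' | grep -E 'eef|force'
python3 - <<'E'
from h import *
im=vision.snapshot("top")[:,:,::-1];a=im[130:200,168:278];b=vision.snapshot("scene")[160:215,190:260,::-1]
cv2.imwrite("pics/near5.png",np.hstack([cv2.resize(a,(400,254),interpolation=2),cv2.resize(b,(400,254),interpolation=2)]))
E
```

```text
eef_pos: [0.5554, 0.0425, 0.0721]
contact_force: [-0.6, 0.5, -0.2]
finger_force: 0.0
eef_pos: [0.5546, 0.0574, 0.0736]
contact_force: [-1.2, -2.0, 0.7]
finger_force: 1.1
eef_pos: [0.5551, 0.0711, 0.0737]
contact_force: [3.8, -5.2, -2.2]
finger_force: 2.4
```

View pics/near5.png

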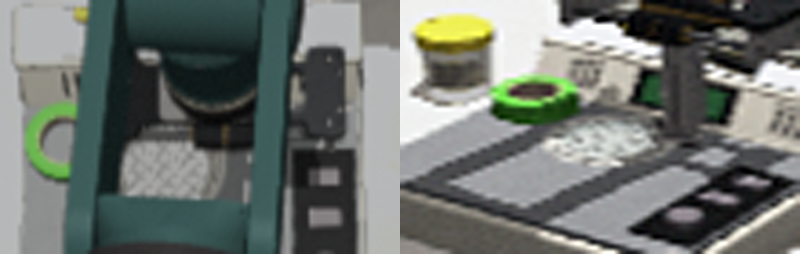

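The arm hides the clip, but the force shows the post being pushed. I'll finish along the arc, toward the console and left.

```bash
python3 -m jog '[[0.03,-0.03,0,0,0,0,255],[0.06,-0.06,0,0,0,0,255],[0.09,-0.09,0,0,0,0,255],[0.12,-0.1,0,0,0,0,255],[0.12,-0.1,0,0,0,0,255]]' | grep -E 'eef|force'
```

```text
eef_pos: [0.5594, 0.0759, 0.0736]
contact_force: [1.5, -5.7, 0.1]
finger_force: 2.9
```

```bash
python3 -m jog '[[0,0.15,0,0,0,0,255],[0,0.3,-0.1,0,0,0,255],[0,0.35,-0.8,0,0,0,255],[0,0.6,-1.6,0,0,0,255],[-0.6,1.4,-1.8,0,0,0,255]]' | grep -E 'eef|force'; python3 -m jog '[[-0.6,0.8,0,0,0,0,255],[-1.2,1.6,0,0,0,0,255],[-1.6,2.4,0,0,0,0,255],[-1.6,2.6,0,0,0,0,255],[-1.6,2.6,0,0,0,0,255]]' | grep eef
python3 - <<'E'
from h import *
im=vision.snapshot("top")[:,:,::-1];cv2.imwrite("top2_raw.png",im);a=im[140:200,185:265];b=vision.snapshot("scene")[165:210,205:265,::-1]
cv2.imwrite("pics/near6.png",np.hstack([cv2.resize(a,(400,300),interpolation=2),cv2.resize(b,(400,300),interpolation=2)]))
E
python3 rel.py .4601 -.0093 .09 .092
```

```text
eef_pos: [0.5399, 0.0072, 0.1687]
contact_force: [0.3, -1.4, 0.6]
finger_force: 0.0
eef_pos: [0.4682, -0.1322, 0.1636]
pos [ 0.4687 -0.1304  0.1633] gap 0.0003 F [ 0.4 -0.2 -0.4] t 11.45 tiltz [ 2.0e-04  1.5e-03 -1.0e+00]
shift [ 0.049 -2.425  1.47 ] turn -0.004
```

View pics/near6.png

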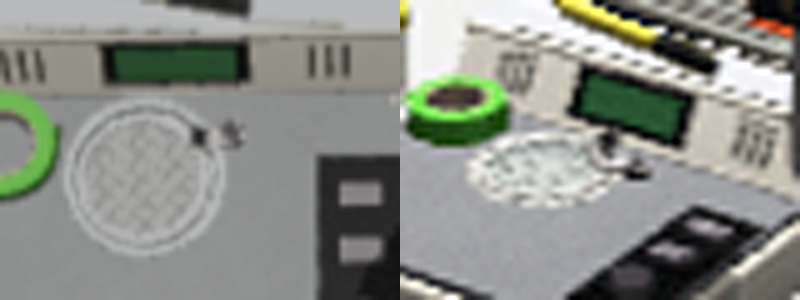

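The cap at (201,136) now lies over the rim of the seated disc, so the clip is swung on, and the disc is still concentric in the well. I'll compute the clip angle and move over the zero key.

```bash
python3 -m jog '[[0,-0.7,0,0,0,0,255],[0,-1.5,0,0,0,0,255],[0.05,-2.2,0.3,0,0,0,255],[0.05,-2.42,0.9,0,0,0,255],[0.05,-2.42,1.3,0,0,0,255]]' | grep -E 'eef|force'; python3 -m jog '[[0,0,0,0,0,0,255],[0,0,0,0,0,0,255]]' | grep eef
python3 - <<'E'
from h import *
c=ray((225.2,167.2),.0855)[:2]-[.5664,.0760];print(c*1000,np.hypot(*c),"clip angle",np.pi/2+np.radians(65.2)*0+ (np.arctan2(.0496,-.0287)-np.arctan2(c[1],c[0])))
E
python3 rel.py .4601 -.0093 .069 .092
```

```text
eef_pos: [0.4592, -0.0065, 0.0968]
contact_force: [-0.4, -0.6, -0.4]
finger_force: 0.0
eef_pos: [0.46, -0.0093, 0.0985]
[-9.97987405 15.24252066] 0.018219009914662767 clip angle 1.5156541148443887
pos [ 0.46   -0.0093  0.0985] gap 0.0003 F [ 0.7 -0.6  0.3] t 12.15 tiltz [-5.e-04  5.e-04 -1.e+00]
shift [0.003 0.    0.589] turn 0.013
```

```bash
python3 -m jog '[[0,0,0.2,0,0,0,255],[0,0,0.4,0,0,0,255],[0,0,0.5,0,0,0,255],[0,0,0.5,0,0,0,255],[0,0,0.5,0,0,0,255]]' | grep -E 'eef|contact'; python3 -m jog '[[0,0,0.04,0,0,0,255],[0,0,0.08,0,0,0,255],[0,0,0.12,0,0,0,255],[0,0,0.15,0,0,0,255],[0,0,0.16,0,0,0,255]]' | grep -E 'eef|contact'; python3 -m jog '[[0,0,0.01,0,0,0,255],[0,0,0.02,0,0,0,255]]' | grep -E 'eef|contact'
```

```text
eef_pos: [0.4598, -0.0108, 0.0732]
contact_force: [-0.4, 0.8, 0.6]
eef_pos: [0.4601, -0.0107, 0.0657]
contact_force: [-0.5, 0.6, 3.3]
eef_pos: [0.4601, -0.0107, 0.0652]
contact_force: [-1.8, -0.0, 8.0]
```

```bash
python3 -m jog '[[0,0,0.01,0,0,0,255],[0,0,0.02,0,0,0,255]]' | grep -E 'eef|contact'; python3 -m jog '[[0,0,-0.2,0,0,0,255],[0,0,-0.8,0,0,0,255],[0,0,-1.6,0,0,0,255],[0,0.8,-2,0,0,0,255],[0,1.6,-2,0,0,0,255]]' | grep -E 'eef|contact'; python3 -m jog '[[0,0.8,0,0,0,0,255],[0,1.2,0,0,0,0,255],[0,1.2,0,0,0,0,255],[0,1.2,0,0,0,0,255]]' | grep eef
python3 - <<'E'
from h import *
a=vision.snapshot("top")[125:230,168:278,::-1];b=vision.snapshot("scene")[160:230,180:270,::-1]
cv2.imwrite("pics/near7.png",np.hstack([cv2.resize(a,(400,382),interpolation=2),cv2.resize(b,(400,382),interpolation=2)]))
E
```

```text
eef_pos: [0.4602, -0.0107, 0.0651]
contact_force: [-3.8, -0.5, 12.4]
eef_pos: [0.4693, -0.0909, 0.1674]
contact_force: [0.8, -0.4, -0.6]
eef_pos: [0.4722, -0.1496, 0.1627]
```

View pics/near7.png

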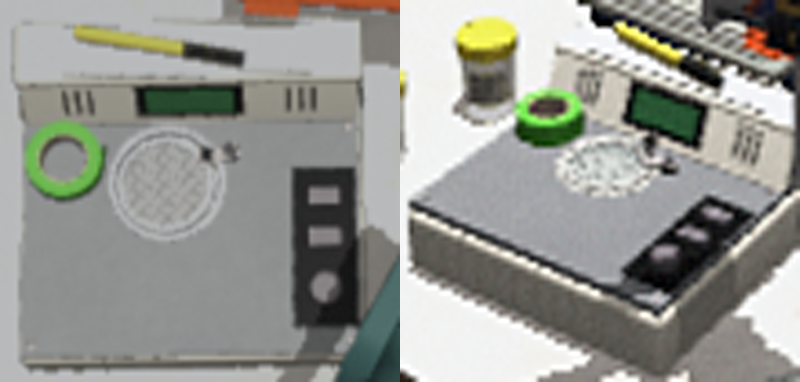

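The disc is seated, with its centre at about (167,183), and the clip cap is over its edge at (207,154). The key hit its hard stop at 12 N and is up again, and the bystanders are unmoved.

```bash
python3 -c "from station import job;print(job.sign_off())"
```

```text
the job is handed in; nothing more can be done
None
```

The job is handed in: the disc is seated in the well, the clip is over its edge at about 1.5 rad, and the zero key was pressed once to its stop and came back up, with the oblong keys not touched and nothing else in view moved.

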